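# Load the blanks into the die nests

### The job

Load the die: slide the loose round metal blank into the round cavity and the loose square one into the square cavity, pushing them along the top of the die bed rather than picking them up, until each lies flat, fully down and flush in its own cavity. Leave the jar, the solder spool and the roll of tape beside the bed where they are.

Things in the scene. Friction and masses are not known exactly. Their poses are not given: they have to be found in the camera images.
- die_bed: Fixed steel die bed. Origin on the desk under the middle of the seam between apron and inserts; +x points away from the robot (yaw varies), +y left. Flat apron x -145..0, y -140..140 mm, top 18 mm above the desk, no rim. Two inserts (140 x 140 mm) flush with it fill x 0..140 mm at y +70 and -70 mm, in either order. Behind: stop bar 28 mm high (x 141..159), two pillars 65 mm high (x 178, y +-115).
- round_cavity (a point): Centre of the mouth of the round cavity, on the top face of its insert (18 mm above the desk). Blind cavity, 91 mm across, 8 mm deep, with a 1.5 mm chamfered edge.
- square_cavity (a point): Centre of the mouth of the square cavity, on the top face of its insert. Blind cavity 79 x 79 mm, 8 mm deep, 1.5 mm chamfered edge, sides parallel to this point's x and y axes.
- round_blank_center (a point): Centre (half-way up) of the loose aluminium disc, 86 mm in diameter, 8 mm thick, about 0.13 kg. Too large to drop into the square cavity. Lying flush in its cavity, its centre is 4 mm below the cavity's mouth. Starts on the left or right half of the apron.
- square_blank_center (a point): Centre (half-way up) of the loose square aluminium plate, 74 x 74 mm, 8 mm thick, about 0.12 kg, sides parallel to this point's x and y axes; it may go in any way round in quarter turns. Lying flush in its cavity, its centre is 4 mm below the cavity's mouth. Starts on the other half of the apron.
- jar: Bystander: loose round jar, 41 mm across, 29 mm high, on the desk left of the bed. Origin at its underside. Beyond it stands the desk's fixed monitor, a slanting screen whose nearest edge is upright at about world x 0.49, y 0.07 m, from 35 mm to 0.34 m above the desk: swing in nearer to the robot than that.
- spool: Bystander: loose solder spool, 60 mm across, 43 mm high, on the desk right of the bed. Origin at its underside.
- tape: Bystander: loose roll of tape lying flat, 60 mm across, 19 mm high, on the desk behind the bed. Origin at its underside.
There are look-alikes about, which are no part of the job. Leave any red look-alike of the part that bears square_blank_center alone.

How it is judged:
By the outcome, as a careful person would: the job done as asked, in the order asked, and still so for the second after the job is handed in, with the robot touching nothing.
It also fails if it takes over 69 s, if anything falls off the work surface, if the arm or the gripper's body presses on something with over 40 N, if the wrist force passes 120 N, or if a joint passes its speed limit or range.

### The arm

A 6-joint arm with a two-finger parallel gripper is mounted at the origin on a cart in front of the work surface, level with it; the furniture and walls round the work are solid. World frame = base frame: x ahead of the robot, y to its left, z up, the work surface at z = 0. Lengths are in m, angles in rad, forces in N, time in s.
With the tool pointing down it reaches from about 0.2 to 0.875 m from the base axis. Payload 3.4 kg.
Tool frame: the origin (TCP) lies where the fingers leave the gripper's body, on its centre line; the fingertips stand 97 mm ahead of it and the grasp point (between the pads) lies 78 mm ahead of it; z points along the fingers, y is the line along which they close (so a half turn about z gives the same grasp; the last joint's range is limited). The gripper opens to 94 mm and grips with 3 to 60 N. Pads are 16 mm wide; open, the fingers measure 119 mm over their backs; the gripper's body (75 mm by 177 mm) begins 78 mm behind the grasp point.
Start: joints at [-0.121, 0.276, 1.505, -0, 1.361, -0.121], TCP at [0.575, -0, 0.303] pointing down, gripper open.
Joint ranges: [-2.89, 2.89], [-0.75, 2.08], [0.22, 2.7], [-1.18, 4.32], [0.11, 2.71], [-2.7, 2.7]. Speed limits (rad/s): [2.57, 2.57, 3.14, 3.14, 3.14, 3.14].

### API

Orientations are given as a rotation vector (axis times angle).
In Python, from rig import manip gives the robot as it stands. The module is installed in compiled form; this text tells all that it offers.
- The arm moves only by the tool servo_tool, never from a script. Its argument "deltas" is a list of rows, each an object of numbers: "gripper": the closure, from 0 (fully open) to 1 (shut); "x", "y", "z": the shift along the tool's x, y, z in cm; "twist": the turn about the tool's z in degrees. A call has 1 to 20 rows; each row shifts and turns the commanded pose from where the row before left it, along the tool's axes as they then stand; what a row does not reach is not made up. A row lasts 1/12 s, in which the tool goes at most 41.7 mm and 7.16 degrees, less where a joint would pass 70% of its speed; a pose out of reach is approached as far as the arm can. A call with a gripper value outside its range is refused whole. The fingers move at their own pace and stop on an object; "grip_force" is the grip in N (left out, the last holds). Time passes only in rows, so rows that do not move let the fingers close. It gives the time, the measured TCP pose, the force, the opening and the grip force at its end, in the units of the state.
- manip.observe(): the state, without advancing time (a new reading comes with each control period).
- manip.snapshot(name): name is "scene" or "side" or "wrist"; returns the picture (384x512x3 uint8, red, green, blue); there is no depth.
- manip.camera_params(name): a dict with "vertical_fov" (degrees; the focal length in pixels is half the picture's height over the tangent of half this angle, whatever the lens; pixels are square), "cx", "cy" (the principal point, pixels), "dist_coeffs" ([k1, k2, p1, p2, k3] as OpenCV has them; the pictures are not rectified), "view" (4x4, takes a point from world to camera coordinates). Camera axes: x right, y down, z forward; pixel columns grow to the right and rows downward; lengths in m; the calibration is good to about 2 mm. A picture is of the moment at which its call begins: read the wrist's pose just before it. camera_params takes no time and is no camera call; for the wrist camera it gives the pose at the moment of the call.
- manip.finish_job(): hands the job in; it is judged then, once.
The state is a dict: "time": time; "joints": joint angles; "qvel": joint speeds; "tau": joint torques, N m; "eef_pos": TCP position; "orientation": TCP orientation; "wrist_force": force on the tool from outside, world axes, zero at the start; "torque": the same for the moment, N m; "width": opening from 0.0 (shut) to 1.0 (fully open); "gripper_force": force on a finger pad.
Only numpy, scipy, OpenCV 4.12 (cv2) and the standard library are available. Lean on these libraries where they do the work, as an engineer would, in place of code of your own. Each camera call takes 0.05 s, during which the arm holds its last target. There are 200 camera calls.

## Working session

There is one attempt and no reset: what is moved stays moved. The work goes in short steps, Python scripts to look and compute and a tool call to move; the robot and the scene stay as the last step left them, time stands still between calls to the robot, and variables do not carry over. Pictures are saved under pics/ and viewed, at most 10 in all, crops included, and the job is handed in when it is done.

Besides the shell and the picture viewer there is one more tool, called after "Call:" as name([rows], argument=value, ...), one row to a line, values as JSON. servo_tool: Moves the arm, as the interface text tells. Its arguments: {"type":"object","properties":{"deltas":{"type":"array","items":{"type":"object","properties":{"gripper":{"type":"number"},"x":{"type":"number"},"y":{"type":"number"},"z":{"type":"number"},"twist":{"type":"number"}}}},"grip_force":{"type":"number"}},"required":["deltas"]}

```bash
mkdir -p pics; cat > h.py <<'E'
import numpy as np, cv2, json
from rig import manip
def snap(n,f):
    p=manip.camera_params(n); im=manip.snapshot(n); cv2.imwrite('pics/'+f+'.png',im[:,:,::-1]); 
    json.dump({k:np.asarray(v).tolist() for k,v in p.items()},open('pics/'+f+'.json','w')); return im
def load(f):
    p=json.load(open('pics/'+f+'.json')); return cv2.imread('pics/'+f+'.png'),p
def K(p):
    fl=192/np.tan(np.radians(p['vertical_fov'])/2); return np.array([[fl,0,p['cx']],[0,fl,p['cy']],[0,0,1]])
def ray(p,px,z):
    u=cv2.undistortPoints(np.array(px,float).reshape(-1,1,2),K(p),np.array(p['dist_coeffs'])).reshape(-1,2)
    V=np.array(p['view']);R=V[:3,:3];c=-R.T@V[:3,3]
    d=np.c_[u,np.ones(len(u))]@R
    return c+d*((z-c[2])/d[:,2])[:,None]
def proj(p,X):
    V=np.array(p['view']);r,_=cv2.Rodrigues(V[:3,:3])
    return cv2.projectPoints(np.array(X,float).reshape(-1,1,3),r,V[:3,3],K(p),np.array(p['dist_coeffs']))[0].reshape(-1,2)
E
python3 - <<'E'
from h import *
a=snap('scene','s0');b=snap('wrist','w0')
s=manip.observe();print(s)
cv2.imwrite('pics/c0.png',np.vstack([cv2.resize(np.hstack([a,b]),(800,300)),cv2.resize(np.hstack([snap('side','d0'),b*0]),(800,300))])[:,:,::-1])
E
```

```text
{'time': 0.1, 'joints': array([-1.21020806e-01,  2.76501451e-01,  1.50598041e+00, -1.25867355e-06,
        1.36070899e+00, -1.21002647e-01]), 'qvel': array([-0.00019178,  0.00043657, -0.00391413, -0.00111452, -0.00063531,
       -0.00094611]), 'tau': array([ 2.09665013e-03, -4.05456018e+01, -2.37780511e+01,  7.03444169e-02,
        2.99401337e-02, -2.48708608e-05]), 'eef_pos': array([5.74650146e-01, 2.48313056e-05, 3.01918817e-01]), 'orientation': array([-2.22057189e+00, -2.22053215e+00,  1.54877965e-03]), 'wrist_force': array([ 0.22590756,  0.41692555, -1.2459224 ]), 'torque': array([-0.01634627, -0.01236991, -0.03274581]), 'gripper_force': 0.0, 'width': 1.0011655993396906}
```

View pics/c0.png

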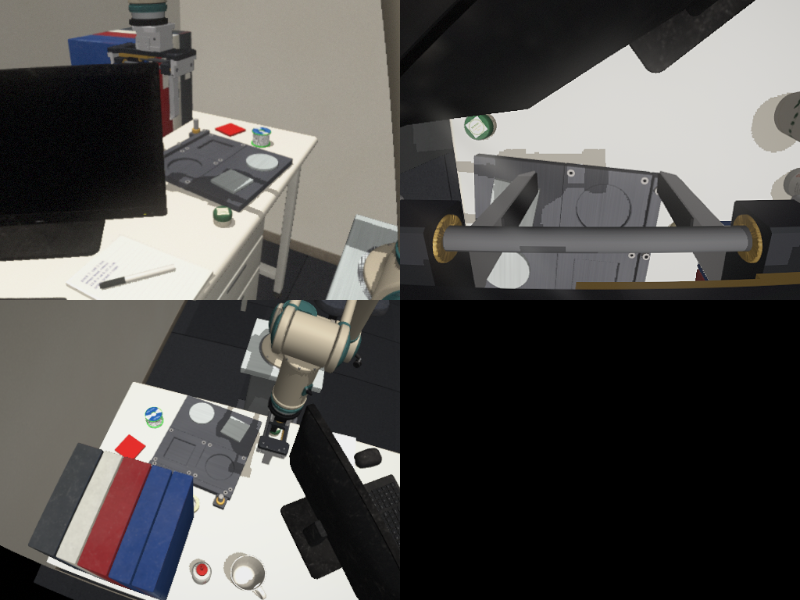

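The bed shows in the side view (full-frame around 300,230). The round blank is on the robot's right with the square cavity in front of it, and the square blank is on the left facing the round cavity, so they must cross over.

```bash
python3 - <<'E'
from h import *
a,_=load('d0'); c=a[110:280,180:360]
cv2.imwrite('pics/c1.png',cv2.resize(c,None,fx=3.5,fy=3.5,interpolation=cv2.INTER_CUBIC)[:600])
for n in ('d0','s0','w0'):
    p=load(n)[1];V=np.array(p['view']);print(n,-V[:3,:3].T@V[:3,3],p['vertical_fov'])
E
```

```text
d0 [ 1.04727392 -0.05674742  1.01072656] 46.88141549467258
s0 [0.11952351 0.55113831 0.47601254] 46.126322895967796
w0 [0.57413988 0.07082168 0.38454775] 63.15356783702184
```

View pics/c1.png

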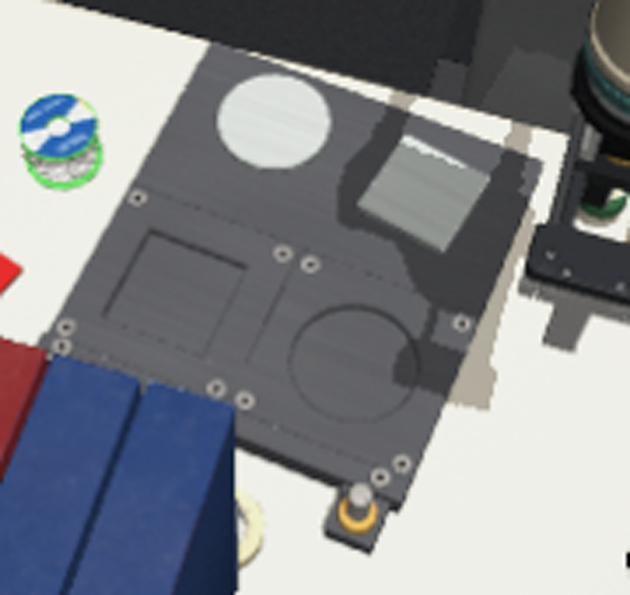

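```bash
python3 - <<'E'
from h import *
_,p=load('d0')
g=lambda L,z: ray(p,np.array(L)/3.5+[180-.5+.14,110-.36],z)[:,:2]*1000
c=g([(210,42),(545,160)],18e-3);e=c[1]-c[0];print('nearcorners',c,np.linalg.norm(e))
yaw=np.arctan2(-e[0],e[1]);print('yaw',np.degrees(yaw))
ex=np.array([np.cos(yaw),np.sin(yaw)]);ey=np.array([-ex[1],ex[0]]);o=c.mean(0)+145*ex;print('origin',o)
S={'roundcav':(354,364),'rl':(288,361),'rr':(420,363),'sq1':(150,230),'sq2':(247,265),'sq3':(104,315),'sq4':(207,357),'rcnr':(402,508),'scr':(310,264),'scr2':(283,253)}
for k,v in S.items():
    q=g([v],18e-3)[0];print(k,q.round(),'bed',((q-o)@ex).round(1),((q-o)@ey).round(1))
S={'rb':(274,121),'rbl':(217,120),'rbr':(331,122),'b1':(407,135),'b2':(490,178),'b3':(446,248),'b4':(358,204)}
for k,v in S.items():
    q=g([v],26e-3)[0];print(k,q.round(),'bed',((q-o)@ex).round(1),((q-o)@ey).round(1))
for k,v in {'spool':(62,165)}.items(): print(k,g([v],0))
E
```

```text
nearcorners [[ 353.26968965 -306.90244211]
 [ 380.19153277  -29.61486146]] 278.5914356508392
yaw -5.545464445526153
origin [ 511.0519867  -182.27080993]
roundcav [ 588. -123.] bed 71.3 66.9
rl [ 600. -168.] bed 87.4 23.1
rr [574. -78.] bed 52.3 109.7
sq1 [ 529. -295.] bed 29.0 -110.9
sq2 [ 536. -218.] bed 27.9 -33.7
sq3 [ 605. -304.] bed 105.6 -112.0
sq4 [ 615. -223.] bed 106.9 -30.7
rcnr [682. -62.] bed 158.6 136.0
scr [ 521. -175.] bed 9.1 8.2
scr2 [ 518. -196.] bed 8.4 -13.4
rb [ 415. -235.] bed -90.7 -62.0
rbl [ 427. -277.] bed -74.5 -102.2
rbr [ 402. -194.] bed -107.0 -21.8
b1 [ 396. -135.] bed -118.9 35.6
b2 [414. -66.] bed -107.7 106.2
b3 [482. -83.] bed -38.1 95.9
b4 [ 466. -154.] bed -47.4 23.3
spool [[ 485.83726052 -383.4697642 ]]
```

Call:
servo_tool([
  {"x":-2.35,"y":-1.6,"z":0.8},
  {"x":-2.35,"y":-1.6,"z":0.8},
  {"x":-2.35,"y":-1.6,"z":0.8},
  {"x":-2.35,"y":-1.6,"z":0.8},
  {"x":-2.35,"y":-1.6,"z":0.8},
  {"x":-2.35,"y":-1.6,"z":0.8},
  {"x":-2.35,"y":-1.6,"z":0.8},
  {"x":-2.35,"y":-1.6,"z":0.8},
  {"x":-2.35,"y":-1.6,"z":0.8},
  {"x":-2.35,"y":-1.6,"z":0.8},
  {"twist":5.5},
  {},
  {},
], grip_force=8)

```text
schema error: expected keys gripper, x, y, z, twist
```

```bash
python3 - <<'E'
from h import *
a=snap('wrist','w1');b=snap('side','d1')
s=manip.observe();print(s['eef_pos'],s['orientation'],s['wrist_force'])
p=load('w1')[1];print(proj(p,[[.415,-.235,.026]]))
c=cv2.resize(b[110:280,180:360],(400,378))
o=np.zeros((384,800,3),np.uint8);o[:300,:400]=cv2.resize(a,(400,300));o[:378,400:]=c
cv2.imwrite('pics/c2.png',o[:,:,::-1])
E
```

```text
[5.74852519e-01 1.25238917e-05 3.02288791e-01] [-2.22102845e+00 -2.22099525e+00  7.27208820e-04] [-0.96986503  0.10508481  0.16841507]
[[137.61183527 344.34967876]]
```

View pics/c2.png

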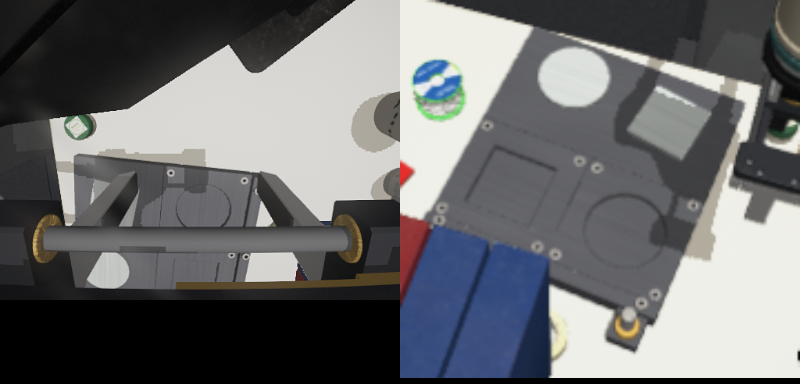

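The call was refused because every row needs all five keys, so nothing moved. The view is unchanged: the disc sits at about (140,345) in the full wrist frame, which matches my projection of (138,344).

Call:
servo_tool([
  {"x":-2.35,"y":-1.6,"z":0.8,"twist":0,"gripper":0},
  {"x":-2.35,"y":-1.6,"z":0.8,"twist":0,"gripper":0},
  {"x":-2.35,"y":-1.6,"z":0.8,"twist":0,"gripper":0},
  {"x":-2.35,"y":-1.6,"z":0.8,"twist":0,"gripper":0},
  {"x":-2.35,"y":-1.6,"z":0.8,"twist":0,"gripper":0},
  {"x":-2.35,"y":-1.6,"z":0.8,"twist":0,"gripper":0},
  {"x":-2.35,"y":-1.6,"z":0.8,"twist":0,"gripper":0},
  {"x":-2.35,"y":-1.6,"z":0.8,"twist":0,"gripper":0},
  {"x":-2.35,"y":-1.6,"z":0.8,"twist":0,"gripper":0},
  {"x":-2.35,"y":-1.6,"z":0.8,"twist":0,"gripper":0},
  {"x":0,"y":0,"z":0,"twist":5.5,"gripper":0},
  {"x":0,"y":0,"z":0,"twist":0,"gripper":0},
  {"x":0,"y":0,"z":0,"twist":0,"gripper":0},
], grip_force=8)

```text
time: 1.33
eef_pos: [0.415, -0.2352, 0.2227]
orientation: [-2.324, -2.114, -0.001]
wrist_force: [0.3, 1.1, -0.2]
width: 1.001
gripper_force: 0.0
```

```bash
python3 - <<'E'
from h import *
a=snap('wrist','w2')
s=manip.observe();print(s['eef_pos'],s['orientation'],s['wrist_force'])
p=load('w2')[1];print(proj(p,[[.415,-.235,.026],[.437,-.110,.026],[.588,-.12,.018],[.574,-.26,.018],[.511,-.182,.018]]))
cv2.imwrite('pics/c3.png',cv2.resize(a,(800,600))[:,:,::-1])
E
```

```text
[ 0.41529741 -0.23485325  0.22286083] [2.32298261e+00 2.11444670e+00 6.91926501e-04] [ 0.75725524 -0.78839665 -0.51956222]
[[253.22868049 193.30191624]
 [265.40502727  46.08083362]
 [438.30806271  45.56350446]
 [418.94447601 201.13755183]
 [353.20175908 124.95625269]]
```

View pics/c3.png

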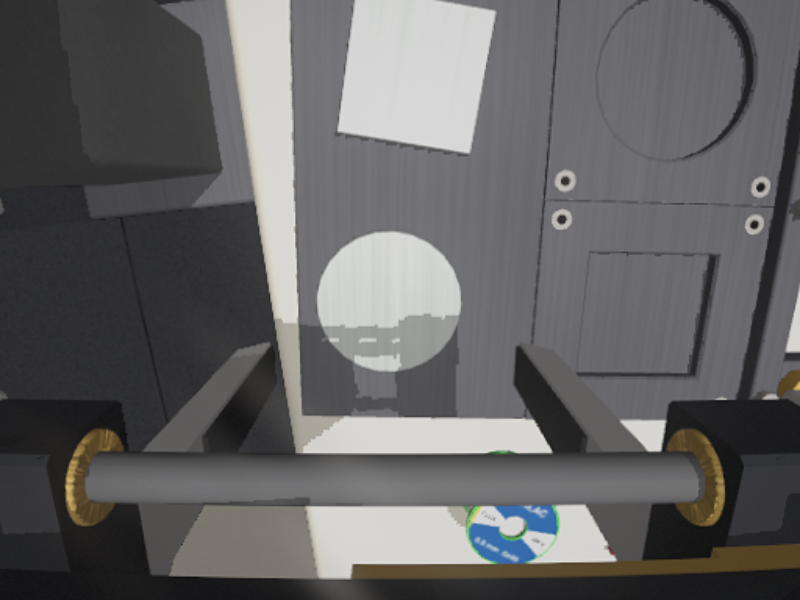

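```bash
cat > m.py <<'E'
from h import *
_,p=load('w2')
g=lambda L,z: ray(p,(np.array(L,float)+.5)/1.5625-.5,z)[:,:2]*1000
print('disc',g([(389.5,301.5),(317,301),(462,301)],.026))
print('rc',g([(676,77),(597,77),(756,77),(670,160)],.018))
q=g([(590,252),(719,255),(702,377),(577,374)],.018);print('sc',q,q.mean(0))
b=g([(495,12),(470,153),(338,131)],.026);print('sb',b,(b[0]+b[2])/2, [np.degrees(np.arctan2(*d[::-1])) for d in (b[0]-b[1],b[2]-b[1])])
s=g([(558,0),(535,335)],.018);d=s[0]-s[1];print('yaw seam',np.degrees(np.arctan2(-d[0],d[1])))
s=g([(550,200),(775,207)],.018);d=s[1]-s[0];print('yaw ins',np.degrees(np.arctan2(d[1],d[0])))
E
python3 m.py
```

```text
disc [[ 411.25638045 -234.14583247]
 [ 368.63785039 -229.79188487]
 [ 453.90672843 -237.89033955]]
rc [[ 582.77647859 -122.57938653]
 [ 537.83110316 -119.37029442]
 [ 629.76558233 -125.51351329]
 [ 580.24282943 -167.6413621 ]]
sc [[ 533.06618245 -217.12532195]
 [ 612.7953499  -226.07025044]
 [ 607.11981977 -305.2959129 ]
 [ 525.0509282  -294.71726243]] [ 569.50807008 -260.80218693]
sb [[ 481.29641575  -84.01159804]
 [ 463.61634151 -154.34890068]
 [ 392.57221841 -135.96143975]] [ 436.93431708 -109.9865189 ] [np.float64(75.89037259781301), np.float64(165.48926533408854)]
yaw seam -5.6528375303246055
yaw ins -6.447116988338151
```

```bash
python3 - <<'E'
from h import *
im,p=load('w2')
P=manip.observe();R,_=cv2.Rodrigues(P['orientation']);
for k in (-.047,.047,0): print(proj(p,[P['eef_pos']+R@np.array([dx,k,.097]) for dx in (-.008,.008)])*1.5625)
cv2.imwrite('pics/c4.png',cv2.resize(im[205:255,130:370],(800,167),interpolation=cv2.INTER_CUBIC))
E
```

```text
[[278.92439779 382.62203251]
 [276.40153011 344.51833863]]
[[515.28844643 382.50965706]
 [517.85999767 344.38912776]]
[[397.09330713 382.80922385]
 [397.11733603 344.58757137]]
```

View pics/c4.png

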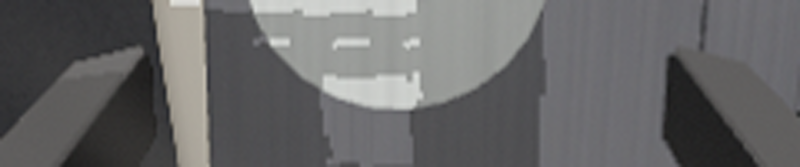

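The fingertips (inner edges at about 273 and 516 px) lie about 1 mm to one side of the prediction. That puts the disc at x≈0.412, so I'm correcting for it and going down.

Call:
servo_tool([
  {"x":0.1,"y":-0.27,"z":1.9,"twist":0.3,"gripper":0},
  {"x":0,"y":0,"z":1.9,"twist":0,"gripper":0},
  {"x":0,"y":0,"z":1.9,"twist":0,"gripper":0},
  {"x":0,"y":0,"z":1.9,"twist":0,"gripper":0},
  {"x":0,"y":0,"z":1.9,"twist":0,"gripper":0},
  {"x":0,"y":0,"z":0.2,"twist":0,"gripper":0},
  {"x":0,"y":0,"z":0.2,"twist":0,"gripper":0},
  {"x":0,"y":0,"z":0.2,"twist":0,"gripper":0},
  {"x":0,"y":0,"z":0.2,"twist":0,"gripper":0},
  {"x":0,"y":0,"z":0.1,"twist":0,"gripper":0},
  {"x":0,"y":0,"z":0,"twist":0,"gripper":0},
  {"x":0,"y":0,"z":0,"twist":0,"gripper":0},
])

```text
time: 2.38
eef_pos: [0.4127, -0.2339, 0.1192]
orientation: [2.33, 2.106, 0.0]
wrist_force: [0.1, 0.6, -0.0]
width: 1.0
gripper_force: 0.0
```

Call:
servo_tool([
  {"x":0,"y":0,"z":0.1,"twist":0,"gripper":0.2},
  {"x":0,"y":0,"z":0,"twist":0,"gripper":0.2},
  {"x":0,"y":0,"z":0,"twist":0,"gripper":0.2},
  {"x":0,"y":0,"z":0,"twist":0,"gripper":0.2},
  {"x":0,"y":0,"z":0,"twist":0,"gripper":0.2},
  {"x":0,"y":0,"z":0,"twist":0,"gripper":0.2},
])

```text
time: 2.88
eef_pos: [0.4124, -0.2338, 0.1178]
orientation: [2.331, 2.106, -0.0]
wrist_force: [-1.0, -0.2, 2.0]
width: 0.908
gripper_force: 8.0
```

Call:
servo_tool([
  {"x":0.07,"y":1.2,"z":0,"twist":0,"gripper":0.2},
  {"x":0.07,"y":1.2,"z":0,"twist":0,"gripper":0.2},
  {"x":0.07,"y":1.2,"z":0,"twist":0,"gripper":0.2},
  {"x":0.07,"y":1.2,"z":0,"twist":0,"gripper":0.2},
  {"x":0.07,"y":1.2,"z":0,"twist":0,"gripper":0.2},
  {"x":0.07,"y":1.2,"z":0,"twist":0,"gripper":0.2},
  {"x":0.07,"y":1.2,"z":0,"twist":0,"gripper":0.2},
  {"x":0.07,"y":1.2,"z":0,"twist":0,"gripper":0.2},
  {"x":0.07,"y":1.2,"z":0,"twist":0,"gripper":0.2},
  {"x":0.07,"y":1.2,"z":0,"twist":0,"gripper":0.2},
  {"x":0,"y":0,"z":0,"twist":0,"gripper":0.2},
])

```text
time: 3.8
eef_pos: [0.5359, -0.2391, 0.1178]
orientation: [2.328, 2.105, 0.003]
wrist_force: [1.9, 0.3, 4.0]
width: 0.912
gripper_force: 8.0
```

Call:
servo_tool([
  {"x":1,"y":0.33,"z":0,"twist":0,"gripper":0.2},
  {"x":1,"y":0.33,"z":0,"twist":0,"gripper":0.2},
  {"x":1,"y":0.33,"z":0,"twist":0,"gripper":0.2},
  {"x":1,"y":0.33,"z":0,"twist":0,"gripper":0.2},
  {"x":1,"y":0.33,"z":0,"twist":0,"gripper":0.2},
  {"x":1,"y":0.33,"z":0,"twist":0,"gripper":0.2},
  {"x":1,"y":0.33,"z":0,"twist":0,"gripper":0.2},
  {"x":1,"y":0.33,"z":0,"twist":0,"gripper":0.2},
  {"x":1,"y":0.33,"z":0,"twist":0,"gripper":0.2},
  {"x":1,"y":0.33,"z":0,"twist":0,"gripper":0.2},
  {"x":1,"y":0.33,"z":0,"twist":0,"gripper":0.2},
  {"x":1,"y":0.33,"z":0,"twist":0,"gripper":0.2},
  {"x":0,"y":0,"z":0,"twist":0,"gripper":0.2},
  {"x":0,"y":0,"z":0,"twist":0,"gripper":0.2},
  {"x":0,"y":0,"z":0,"twist":0,"gripper":0.2},
])

```text
time: 5.05
eef_pos: [0.5839, -0.1232, 0.1172]
orientation: [-2.33, -2.106, 0.0]
wrist_force: [-0.6, -0.3, -0.7]
width: 0.913
gripper_force: 8.0
```

```bash
python3 - <<'E'
from h import *
a=snap('wrist','w3');b=snap('side','d3')
s=manip.observe();print(s['eef_pos'],s['wrist_force'],s['width'])
o=np.zeros((600,800,3),np.uint8);o[:300,:400]=cv2.resize(a,(400,300));o[:,400:]=cv2.resize(b[170:250,235:288],(400,604),interpolation=cv2.INTER_CUBIC)[:600]
cv2.imwrite('pics/c5.png',o[:,:,::-1])
E
```

```text
[ 0.58391354 -0.12333546  0.11737069] [ 0.79742543  1.4385015  -1.08800152] 0.9097309047516535
```

View pics/c5.png

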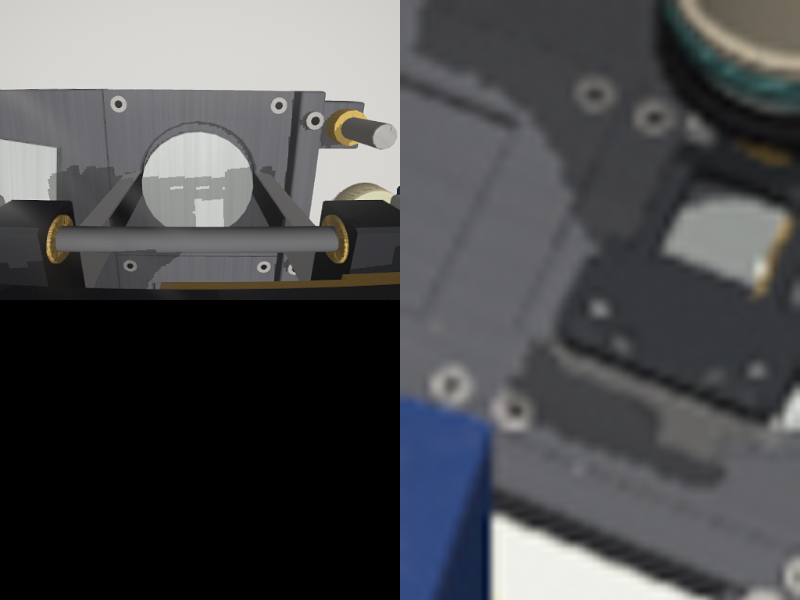

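The disc sits over the cavity: in the wrist view its centre is near (198,180) and the crescent above it matches the expected parallax. I'll release it and look.

Call:
servo_tool([
  {"x":0.07,"y":0,"z":0,"twist":0,"gripper":0.2},
  {"x":0,"y":0,"z":0,"twist":0,"gripper":0.2},
  {"x":0,"y":0,"z":0,"twist":0,"gripper":0.05},
  {"x":0,"y":0,"z":0,"twist":0,"gripper":0},
  {"x":0,"y":0,"z":0,"twist":0,"gripper":0},
  {"x":0,"y":0,"z":0,"twist":0,"gripper":0},
])

```text
time: 5.65
eef_pos: [0.5842, -0.1231, 0.1179]
orientation: [2.331, 2.106, 0.0]
wrist_force: [-0.3, 0.8, 0.1]
width: 1.001
gripper_force: 0.0
```

```bash
python3 - <<'E'
from h import *
a=snap('wrist','w4')
s=manip.observe();print(s['eef_pos'],s['wrist_force'],s['width'])
cv2.imwrite('pics/c6.png',cv2.resize(a[130:310,90:410],(800,450),interpolation=cv2.INTER_CUBIC)[:,:,::-1])
E
```

```text
[ 0.58419451 -0.12303087  0.11783326] [ 0.17591324  0.09523804 -0.01226368] 0.9978468254980547
```

View pics/c6.png

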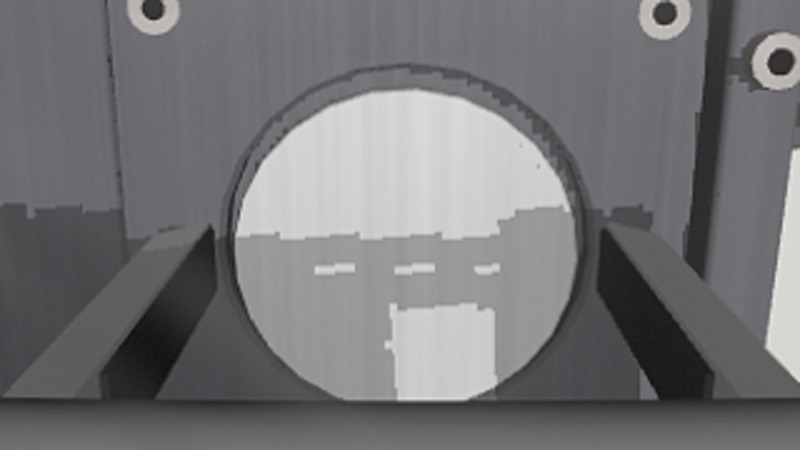

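```bash
cat > m2.py <<'E'
from h import *
_,p=load('w4')
f=lambda L: (np.array(L,float)+.5)/2.5-.5+[90,130]
for z in (.018,.026):
    q=ray(p,f([(234,240),(578,240),(405,89)]),z)*1000; m=(q[0]+q[1])/2
    print('disc z',z,'width',np.linalg.norm(q[0]-q[1]),q[:,:2].round(1).tolist(),'r from top',np.linalg.norm(m-q[2]))
q=ray(p,f([(228,240),(587,240),(405,65)]),.018)*1000
print('mouth',np.linalg.norm(q[0]-q[1]),q[:,:2].round(1).tolist())
E
python3 m2.py
```

```text
disc z 0.018 width 85.44599296656239 [[541.2, -114.9], [626.2, -123.5], [587.3, -81.6]] r from top 37.78758490477611
disc z 0.026 width 81.70147222489238 [[543.4, -112.2], [624.7, -120.4], [587.5, -80.3]] r from top 36.131610288050446
mouth 89.19211881994335 [[539.7, -114.7], [628.4, -123.8], [587.9, -76.0]]
```

Call:
servo_tool([
  {"x":0,"y":0,"z":-2,"twist":0,"gripper":0},
  {"x":0,"y":0,"z":-3,"twist":0,"gripper":0},
  {"x":0,"y":0,"z":-3,"twist":0,"gripper":0},
  {"x":0,"y":-2.95,"z":0,"twist":0,"gripper":0},
  {"x":-0.05,"y":-2.95,"z":0,"twist":0,"gripper":0},
  {"x":-0.05,"y":-2.95,"z":0,"twist":0,"gripper":0},
  {"x":-0.05,"y":-2.95,"z":0,"twist":0,"gripper":0},
  {"x":-0.05,"y":-2.9,"z":0,"twist":0,"gripper":0},
  {"x":0,"y":0,"z":0,"twist":4.2,"gripper":0},
  {"x":0,"y":0,"z":0,"twist":4.3,"gripper":0},
  {"x":0,"y":0,"z":0,"twist":0,"gripper":0},
  {"x":0,"y":0,"z":0,"twist":0,"gripper":0},
])

```text
time: 6.7
eef_pos: [0.4378, -0.1101, 0.198]
orientation: [2.478, 1.93, 0.001]
wrist_force: [0.2, 0.7, 0.4]
width: 0.998
gripper_force: 0.0
```

```bash
python3 - <<'E'
from h import *
a=snap('wrist','w5');b=snap('side','d5')
s=manip.observe();print(s['eef_pos'],s['orientation'],s['wrist_force'],s['width'])
o=np.zeros((600,800,3),np.uint8);o[:384,:512]=a;o[:,512:]=cv2.resize(b[180:255,245:281],(288,600),interpolation=cv2.INTER_CUBIC)
cv2.imwrite('pics/c7.png',o[:,:,::-1])
E
```

```text
[ 0.4379927  -0.11006246  0.19776785] [2.47884643e+00 1.92945253e+00 2.78581414e-04] [ 1.29454956 -0.60851778 -0.22570851] 1.0019712730518244
```

View pics/c7.png

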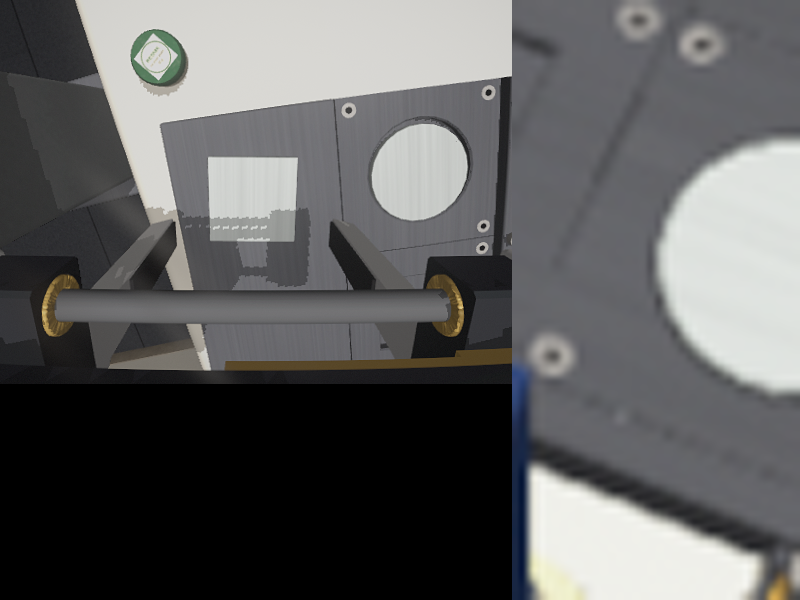

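```bash
python3 - <<'E'
from h import *
_,p=load('w5')
q=ray(p,[(208.5,157),(298,157.5),(295.5,241.5),(210.5,241)],.026)*1000;print(q[:,:2].round(1),q.mean(0))
q2=ray(p,[(420,117.5),(420,220.5),(371,168),(469,168)],.018)*1000;print('disc flush?',q2[:,:2].round(1))
E
```

```text
[[ 411.3  -65.4]
 [ 482.3  -83.8]
 [ 464.6 -155.5]
 [ 392.5 -136.7]] [ 437.6787563  -110.33452574   26.        ]
disc flush? [[ 589.2  -77. ]
 [ 578.4 -167.4]
 [ 542.1 -109.1]
 [ 626.9 -130.2]]
```

Call:
servo_tool([
  {"x":0,"y":0,"z":2,"twist":0,"gripper":0},
  {"x":0,"y":0,"z":2,"twist":0,"gripper":0},
  {"x":0,"y":0,"z":2,"twist":0,"gripper":0},
  {"x":0,"y":0,"z":1,"twist":0,"gripper":0},
  {"x":0,"y":0,"z":0.5,"twist":0,"gripper":0},
  {"x":0,"y":0,"z":0.5,"twist":0,"gripper":0},
  {"x":0,"y":0,"z":0,"twist":0,"gripper":0.35},
  {"x":0,"y":0,"z":0,"twist":0,"gripper":0.35},
  {"x":0,"y":0,"z":0,"twist":0,"gripper":0.35},
  {"x":0,"y":0,"z":0,"twist":0,"gripper":0.35},
  {"x":0,"y":0,"z":0,"twist":0,"gripper":0.35},
  {"x":0,"y":0,"z":0,"twist":0,"gripper":0.35},
])

```text
time: 7.8
eef_pos: [0.4382, -0.1102, 0.1183]
orientation: [2.479, 1.927, 0.001]
wrist_force: [0.1, 0.3, 3.1]
width: 0.785
gripper_force: 8.0
```

Call:
servo_tool([
  {"x":0,"y":0,"z":0,"twist":-4.2,"gripper":0.35},
  {"x":0,"y":0,"z":0,"twist":-4.3,"gripper":0.35},
  {"x":-1.37,"y":0,"z":0,"twist":0,"gripper":0.35},
  {"x":-1.37,"y":0,"z":0,"twist":0,"gripper":0.35},
  {"x":-1.37,"y":0,"z":0,"twist":0,"gripper":0.35},
  {"x":-1.37,"y":0,"z":0,"twist":0,"gripper":0.35},
  {"x":-1.37,"y":0,"z":0,"twist":0,"gripper":0.35},
  {"x":-1.37,"y":0,"z":0,"twist":0,"gripper":0.35},
  {"x":-1.37,"y":0,"z":0,"twist":0,"gripper":0.35},
  {"x":-1.37,"y":0,"z":0,"twist":0,"gripper":0.35},
  {"x":-1.37,"y":0,"z":0,"twist":0,"gripper":0.35},
  {"x":-1.37,"y":0,"z":0,"twist":0,"gripper":0.35},
  {"x":0,"y":0,"z":0,"twist":0,"gripper":0.35},
])

```text
time: 8.88
eef_pos: [0.4244, -0.249, 0.1183]
orientation: [2.329, 2.103, -0.001]
wrist_force: [-0.4, -2.0, 3.4]
width: 0.786
gripper_force: 8.0
```

Call:
servo_tool([
  {"x":0,"y":1.2,"z":0,"twist":0,"gripper":0.35},
  {"x":0,"y":1.2,"z":0,"twist":0,"gripper":0.35},
  {"x":0,"y":1.2,"z":0,"twist":0,"gripper":0.35},
  {"x":0,"y":1.2,"z":0,"twist":0,"gripper":0.35},
  {"x":0,"y":1.2,"z":0,"twist":0,"gripper":0.35},
  {"x":0,"y":1.2,"z":0,"twist":0,"gripper":0.35},
  {"x":0,"y":1.2,"z":0,"twist":0,"gripper":0.35},
  {"x":0,"y":1.2,"z":0,"twist":0,"gripper":0.35},
  {"x":0,"y":1.2,"z":0,"twist":0,"gripper":0.35},
  {"x":0,"y":1.2,"z":0,"twist":0,"gripper":0.35},
  {"x":0,"y":1.2,"z":0,"twist":0,"gripper":0.35},
  {"x":0,"y":1.45,"z":0,"twist":0,"gripper":0.35},
  {"x":0,"y":0,"z":0,"twist":0,"gripper":0.35},
  {"x":0,"y":0,"z":0,"twist":0,"gripper":0.35},
])

```text
time: 10.05
eef_pos: [0.5698, -0.2606, 0.1171]
orientation: [-2.33, -2.107, 0.0]
wrist_force: [0.1, -0.1, -1.3]
width: 0.784
gripper_force: 8.0
```

```bash
python3 - <<'E'
from h import *
a=snap('wrist','w6')
s=manip.observe();print(s['eef_pos'],s['orientation'],s['wrist_force'],s['width'])
cv2.imwrite('pics/c8.png',cv2.resize(a[60:310,60:410],(800,571),interpolation=cv2.INTER_CUBIC)[:,:,::-1])
E
```

```text
[ 0.56914247 -0.26044513  0.11700587] [-2.32937436e+00 -2.10594768e+00  7.28032243e-04] [ 0.12721339 -0.28388408 -0.64745899] 0.785184542207831
```

View pics/c8.png

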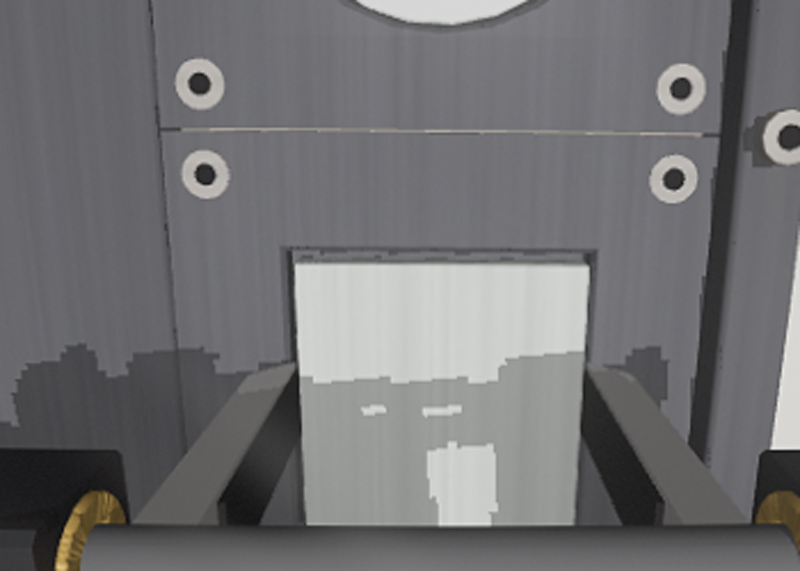

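The plate (crop columns 295–588) sits centred in the cavity mouth (289–597) and parallel to it, so I'm releasing and retracting.

Call:
servo_tool([
  {"x":0,"y":0.05,"z":0,"twist":0,"gripper":0.35},
  {"x":0,"y":0,"z":0,"twist":0,"gripper":0.1},
  {"x":0,"y":0,"z":0,"twist":0,"gripper":0},
  {"x":0,"y":0,"z":0,"twist":0,"gripper":0},
  {"x":0,"y":0,"z":0,"twist":0,"gripper":0},
  {"x":0,"y":0,"z":-2,"twist":0,"gripper":0},
  {"x":0,"y":0,"z":-3,"twist":0,"gripper":0},
  {"x":0,"y":0,"z":-3,"twist":0,"gripper":0},
  {"x":0,"y":-3,"z":-3,"twist":0,"gripper":0},
  {"x":0,"y":-3,"z":-1,"twist":0,"gripper":0},
  {"x":-1,"y":-3,"z":0,"twist":0,"gripper":0},
  {"x":0,"y":-3,"z":0,"twist":0,"gripper":0},
  {"x":0,"y":-3,"z":0,"twist":0,"gripper":0},
  {"x":0,"y":0,"z":0,"twist":0,"gripper":0},
  {"x":0,"y":0,"z":0,"twist":0,"gripper":0},
])

```text
time: 11.35
eef_pos: [0.4192, -0.2558, 0.2377]
orientation: [2.332, 2.104, 0.0]
wrist_force: [-0.3, -1.0, -0.0]
width: 1.001
gripper_force: 0.0
```

```bash
python3 - <<'E'
from h import *
a=snap('wrist','w7');b=snap('side','d7')
s=manip.observe();print(s['eef_pos'],s['wrist_force'],s['width'])
o=np.zeros((600,800,3),np.uint8);o[:286,:]=cv2.resize(a[:150,92:],(800,286));o[290:,:]=cv2.resize(b[165:240,195:391-0],(800,310),interpolation=cv2.INTER_CUBIC)
cv2.imwrite('pics/c9.png',o[:,:,::-1])
E
```

```text
[ 0.42114308 -0.25644781  0.23764354] [-0.14959124 -1.22617637  0.28819988] 0.9996577561780184
```

View pics/c9.png

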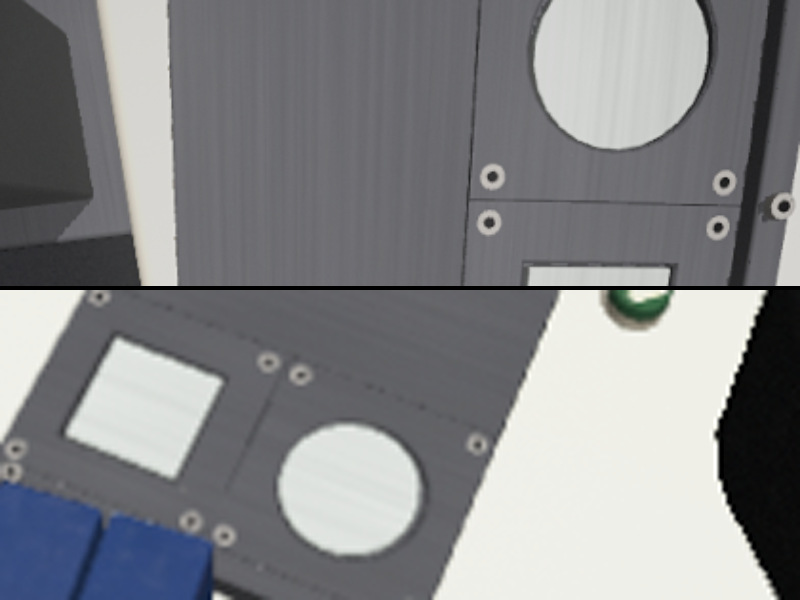

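```bash
python3 - <<'E'
from h import *
def blobs(n,roi):
    im,p=load(n);g=cv2.cvtColor(im,cv2.COLOR_BGR2GRAY);x0,y0,x1,y1=roi
    g=cv2.resize(g[y0:y1,x0:x1],None,fx=4,fy=4,interpolation=cv2.INTER_LINEAR);m=(g>155).astype(np.uint8)
    for c in cv2.findContours(m,0,1)[0]:
        if cv2.contourArea(c)<8000: continue
        q=ray(p,(c.reshape(-1,2)+.5)/4-.5+[x0,y0],.018)[:,:2].astype(np.float32)*1000
        r=cv2.minAreaRect(q);e=cv2.fitEllipse(q)
        print(n,'rect',np.round(r[0],1),np.round(r[1],1),round(r[2],1),'ell',np.round(e[0],1),np.round(e[1],1),round(e[2],1))
blobs('d7',(205,168,305,236)); blobs('w5',(360,108,480,228)); 
E
```

```text
d7 rect [ 585.9 -124.9] [85.5 85.3] 65.1 ell [ 586.1 -124.9] [84.7 85.5] 130.7
d7 rect [ 571.6 -261. ] [74.1 74.5] 83.8 ell [ 571.6 -260.9] [85.6 86.8] 170.0
w5 rect [ 583.  -124.1] [85.  84.7] 81.2 ell [ 582.9 -124.1] [84.5 84.9] 10.7
```

Both parts read level and full-size at bed height: disc 85.4 mm in both axes, plate 74.3 mm. The disc leans against the -y wall, so I'll tap that edge lightly with the closed fingertips to make sure it's fully down.

Call:
servo_tool([
  {"x":1.91,"y":2.48,"z":0,"twist":0,"gripper":1},
  {"x":1.91,"y":2.48,"z":0,"twist":0,"gripper":1},
  {"x":1.91,"y":2.48,"z":0,"twist":0,"gripper":1},
  {"x":1.91,"y":2.48,"z":0,"twist":0,"gripper":1},
  {"x":1.91,"y":2.48,"z":0,"twist":0,"gripper":1},
  {"x":1.91,"y":2.48,"z":0,"twist":0,"gripper":1},
  {"x":0,"y":0,"z":3,"twist":0,"gripper":1},
  {"x":0,"y":0,"z":3,"twist":0,"gripper":1},
  {"x":0,"y":0,"z":3,"twist":0,"gripper":1},
  {"x":0,"y":0,"z":2,"twist":0,"gripper":1},
  {"x":0,"y":0,"z":0.7,"twist":0,"gripper":1},
  {"x":0,"y":0,"z":0.2,"twist":0,"gripper":1},
  {"x":0,"y":0,"z":0.1,"twist":0,"gripper":1},
  {"x":0,"y":0,"z":0,"twist":0,"gripper":1},
  {"x":0,"y":0,"z":0,"twist":0,"gripper":1},
])

```text
time: 12.7
eef_pos: [0.581, -0.1574, 0.1186]
orientation: [2.329, 2.105, 0.002]
wrist_force: [-0.8, -0.5, -0.9]
width: 0.009
gripper_force: 0.0
```

Call:
servo_tool([
  {"x":0,"y":0,"z":0.08,"twist":0,"gripper":1},
  {"x":0,"y":0,"z":0,"twist":0,"gripper":1},
  {"x":0,"y":0,"z":0,"twist":0,"gripper":1},
])

```text
time: 12.95
eef_pos: [0.5802, -0.1571, 0.1171]
orientation: [2.33, 2.105, 0.001]
wrist_force: [-0.3, 0.1, 0.2]
width: 0.006
gripper_force: 0.0
```

Call:
servo_tool([
  {"x":0,"y":0,"z":0.08,"twist":0,"gripper":1},
  {"x":0,"y":0,"z":0,"twist":0,"gripper":1},
  {"x":0,"y":0,"z":0,"twist":0,"gripper":1},
])

```text
time: 13.2
eef_pos: [0.5799, -0.157, 0.1156]
orientation: [2.331, 2.106, 0.0]
wrist_force: [-0.4, -0.3, -0.7]
width: 0.007
gripper_force: 0.0
```

No contact with the tip 18.6 mm above the desk, so that edge is down flush. Retracting and handing in.

Call:
servo_tool([
  {"x":0,"y":0,"z":-1,"twist":0,"gripper":1},
  {"x":0,"y":0,"z":-3,"twist":0,"gripper":1},
  {"x":0,"y":0,"z":-3,"twist":0,"gripper":1},
  {"x":0,"y":0,"z":-3,"twist":0,"gripper":1},
  {"x":0,"y":0,"z":0,"twist":0,"gripper":1},
  {"x":0,"y":0,"z":0,"twist":0,"gripper":1},
])

```text
time: 13.7
eef_pos: [0.581, -0.1574, 0.2183]
orientation: [2.327, 2.103, 0.004]
wrist_force: [-0.2, 0.2, 0.4]
width: 0.0
gripper_force: 0.0
```

```bash
python3 -c "
from rig import manip
print(manip.finish_job())"
```

```text
the job is handed in; nothing more can be done
None
```

Both blanks were slid into their own cavities, lightly gripped at bed height rather than lifted, and measured level and flush; the jar, spool and tape were not touched, and the job was handed in at about 13.7 s with no verdict returned.

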